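Stack washed caps on the spin dryer and set its speed lever

TASK

Load the bench spin dryer: first pull its speed lever back to the stop, and leave it there while you load. Then build one flat, centred stack on the middle of the turntable plate: the black rubber pad first, then every aluminium cap from the four-pocket pulp tray beside the dryer, then the grey plastic cover disc on top. Finally set the lever to 40 degrees (the long mark part-way along its scale), let go, and leave the soap bottle, the loose hub and the brush where they are.

Things in the scene. Friction and masses are not known exactly. Their poses are not given: they have to be found in the camera images.
- turntable: fixed spin dryer: round grey housing 190 mm in diameter carrying a round steel plate 170 mm in diameter whose flat top is 55 mm above the table. Origin at the centre of its underside, z up. It does not turn.
- plate_centre (a point): the centre of the top face of the turntable plate, 55 mm above the table; fine ring marks on the plate (the inner one 76 mm in diameter) surround it
- pad: black rubber disc, 68 mm in diameter, 14 mm thick, both faces alike, lying flat on the table near the dryer. Origin at the centre of the disc, z along its axis.
- cover: grey plastic cover disc with a thin dark ring on its faces, 66 mm in diameter, 16 mm thick, about 60 g, both faces alike, lying flat on the table near the dryer. Origin at the centre of the disc, z along its axis.
- cap1: closed machined aluminium cap: a plain flat disc 62 mm in diameter and 22 mm thick with a dark knurled band round its side, both faces alike. Origin at the centre of the disc, z along its axis. It starts lying flat in one pocket of the pulp tray. Two to four caps are present; an absent one reads None.
- cap2: closed machined aluminium cap: a plain flat disc 62 mm in diameter and 22 mm thick with a dark knurled band round its side, both faces alike. Origin at the centre of the disc, z along its axis. It starts lying flat in one pocket of the pulp tray. Two to four caps are present; an absent one reads None.
- cap3: closed machined aluminium cap: a plain flat disc 62 mm in diameter and 22 mm thick with a dark knurled band round its side, both faces alike. Origin at the centre of the disc, z along its axis. It starts lying flat in one pocket of the pulp tray. Two to four caps are present; an absent one reads None.
- cap4: closed machined aluminium cap: a plain flat disc 62 mm in diameter and 22 mm thick with a dark knurled band round its side, both faces alike. Origin at the centre of the disc, z along its axis. It starts lying flat in one pocket of the pulp tray. Two to four caps are present; an absent one reads None.
- tray: fixed brown pulp tray, 210 mm square, its top 8 mm above the table (low 4 mm bumps between pockets), with four pockets in a 2 x 2 grid of 105 mm pitch, in which the caps lie. Origin at the centre of its underside, its x and y axes along its sides. It stands to the left or right of the dryer.
- control: fixed grey speed control box, 130 mm (its x) x 100 mm (its y) x 40 mm with a black drum (radius 45 mm, axis along the box's y, 60 mm above the table) on top; white marks every 10 degrees across the drum, with long marks at 0 and 40 degrees. Origin at the centre of its underside. It stands on the other side of the dryer from the tray.
- lever (a joint): angle of the speed lever in rad. 0 = at the stop, where the arm leans 0.6 rad (34 degrees) from upright towards the robot (the box's -x); it grows as the lever swings over to the box's +x, at most 1.25. 40 degrees = 0.698 rad (arm 0.098 rad past upright). Stays where it is left.
- lever_grip (a point): a point on the axis of the lever's black T-bar, 33 mm from its middle towards the box's +y, with room to grip there. The bar is round, 24 mm thick, 110 mm long, parallel to the box's y, 115 mm from the hinge axis.
- lever_hinge (a point): a point on the lever's hinge axis (which is parallel to the box's y), at the middle of the box, 60 mm above the table
- soap: bystander: blue soap bottle, 68 mm in diameter, 170 mm tall, standing beyond the dryer; origin at its underside
- hub: bystander: small aluminium hub, 42 mm in diameter, 30 mm tall, standing beyond the dryer; origin at its underside
- scrub: bystander: scrubbing brush lying on the table beyond the dryer; origin at its underside

How it is judged:
By the outcome, as a careful person would: the job done as asked, in the order asked, and still so for the second after the job is handed in, with the robot touching nothing.
Of cap1, cap2, cap3, cap4 only 2 to 4 are there at a start; the rules pass over those that are not, and their reading is None.
At some moment in a run one of cover may be knocked a few centimetres aside while the robot is not near it.
It also fails if it takes over 210 s, if anything falls off the work surface, if the arm or the gripper's body presses on something with over 40 N, if the wrist force passes 120 N, or if a joint passes its speed limit or range.

ROBOT

A 6-joint arm with a two-finger parallel gripper is mounted at the origin on the work surface. World frame = base frame: x ahead of the robot, y to its left, z up, the work surface at z = 0. Lengths are in mm, angles in rad, forces in N, time in s.
With the tool pointing down it reaches from about 300 to 775 mm from the base axis. Payload 14.6 kg.
Tool frame: the origin (TCP) lies midway between the tips of the shut fingers; the grasp point (between the pads) lies 19 mm behind it (manip.grasp_offset is the distance from the TCP to the grasp point, in mm); z points along the fingers, y is the line along which they close (so a half turn about z gives the same grasp; the last joint's range is limited). The gripper opens to 94 mm and grips with 3 to 60 N. Pads are 16 mm wide; open, the fingers measure 119 mm over their backs; the gripper's body (75 mm by 177 mm) begins 78 mm behind the grasp point.
Start: joints at [-1.215, 0.3, 1.521, -0, 1.321, -0.067], TCP at [225.666, -501.562, 205.446] pointing down, gripper open.
Joint ranges: [-3.03, 3.03], [-0.79, 2.21], [0.23, 2.52], [-1.04, 4.18], [0, 3.07], [-2.55, 2.55]. Speed limits (rad/s): [2.22, 2.22, 2.57, 3.14, 3.14, 3.14].

INTERFACE

Orientations are given as [roll, pitch, yaw] about the fixed x, y, z axes, in that order (R = Rz(yaw) Ry(pitch) Rx(roll)).
In Python, from cell import manip, viewer gives the robot as it stands. The module is installed in compiled form; this text tells all that it offers.
- The arm moves only by the tool move_arm, never from a script. Its argument "moves" is a list of rows, each a list of 4 numbers: the shift along the tool's x, y, z in m, then the turn about the tool's z in rad. A call has 1 to 12 rows; each row is the pose to reach, as a shift and turn from the pose commanded when the call began, along the tool's axes at that moment; what a row does not reach only later rows make up. A row lasts 1/10 s, in which the tool goes at most 50 mm and 8.59 degrees, less where a joint would pass 70% of its speed; a pose out of reach is approached as far as the arm can. A call with a gripper value outside its range is refused whole. "jaw" is the finger opening in m, from 0 to 0.094, set as the call begins (left out, the last holds). The fingers move at their own pace and stop on an object; "squeeze" is the grip in N (left out, the last holds). Time passes only in rows, so rows that repeat a pose let the fingers close. It gives the time, the measured TCP pose, the force, the opening and the grip force at its end, in the units of the state.
- manip.read_state(): the state, without advancing time (a new reading comes with each control period).
- viewer.camera(name): name is "side" or "top"; returns a dict with "frame" (420x560x3 uint8, blue, green, red), "z_map" (420x560 float32, mm along the optical axis (not along the pixel's ray), 0 where there is no reading), "fx", "fy", "cx", "cy" (pixels), "origin" and "orientation" of the camera in the world. Camera axes: x right, y down, z forward; pixel columns grow to the right and rows downward; lengths in mm; the calibration is good to about 2 mm. A picture is of the moment at which its call begins.
- manip.sign_off(): hands the job in; it is judged then, once.
The state is a dict: "clock": time; "joints": joint angles; "qd": joint speeds; "effort": joint torques, N m; "eef_pos": TCP position; "eef_rot": TCP orientation; "wrist_force": force on the tool from outside, world axes, zero at the start; "moment": the same for the moment, N m; "finger_gap": finger opening in mm; "finger_force": force on a finger pad.
Only numpy, scipy, OpenCV 4.12 (cv2) and the standard library are available. Lean on these libraries where they do the work, as an engineer would, in place of code of your own. Each camera call takes 0.05 s, during which the arm holds its last target. There are 200 camera calls.

## Working session

There is one attempt and no reset: what is moved stays moved. The work goes in short steps, Python scripts to look and compute and a tool call to move; the robot and the scene stay as the last step left them, time stands still between calls to the robot, and variables do not carry over. Pictures are saved under pics/ and viewed, at most 14 in all, crops included, and the job is handed in when it is done.

Besides the shell and the picture viewer there is one more tool, called after "Emit:" by a JSON object that holds its "api" and its "payload". move_arm: Moves the arm, as the interface text tells. Its arguments: {"type":"object","properties":{"moves":{"type":"array"},"jaw":{"type":"number"},"squeeze":{"type":"number"}},"required":["moves"]}

```bash
mkdir -p pics; cat > h.py <<'E'
import numpy as np, cv2
from scipy.spatial.transform import Rotation as Ro
from cell import manip, viewer
def R(o):
    o=np.array(o,float)
    if o.shape==(3,3): return o
    if o.shape==(4,): return Ro.from_quat(o).as_matrix()
    return Ro.from_euler('xyz',o).as_matrix()
def cloud(c):
    z=c['z_map']; v,u=np.mgrid[:z.shape[0],:z.shape[1]]
    p=np.stack([(u-c['cx'])/c['fx']*z,(v-c['cy'])/c['fy']*z,z],-1)
    return p@R(c['orientation']).T+np.array(c['origin'])
def rel(target):
    s=manip.read_state(); return (R(s['eef_rot']).T@(np.array(target)-s['eef_pos']))/1000
E
python3 - <<'E'
from h import *
s=manip.read_state(); print(s)
for n in('top','side'):
    c=viewer.camera(n); cv2.imwrite(f'pics/{n}0.png',c['frame']); print(n,c['origin'],c['orientation'],c['fx'],c['cx'],c['cy'])
    np.save(n+'.npy',cloud(c))
E
```

```text
{'clock': 0.0, 'joints': array([-1.21461174e+00,  3.00464507e-01,  1.52160610e+00, -1.23286085e-05,
        1.32073149e+00, -6.65968653e-02]), 'qd': array([ 0.00098969, -0.00155535,  0.00047651, -0.00068559, -0.00027982,
        0.00066162]), 'effort': array([-3.07143000e-04, -5.31807518e+01, -3.52734876e+01,  7.08905468e-02,
        2.45118613e-02, -8.67031895e-05]), 'eef_pos': array([ 225.56150553, -501.30983373,  204.87937438]), 'eef_rot': array([-3.14038510e+00, -6.85706834e-05,  4.22784470e-01]), 'wrist_force': array([ 0.6671377 , -0.11429432,  0.99940237]), 'moment': array([-0.0060091 , -0.02854798,  0.02045797]), 'finger_force': 0.0, 'finger_gap': 94.2951611453296}
top [ 412.15112443   -6.01968332 1021.88073115] [-2.94064182e+00 -2.44828524e-03 -1.56966820e+00] 431.69260831004794 279.48616654883955 209.0546080609944
side [210.37956554 842.94446129 649.14941259] [-2.09525414 -0.01209814 -2.71004373] 495.87454032550346 286.7426389453225 215.85321363575372
```

View pics/top0.png

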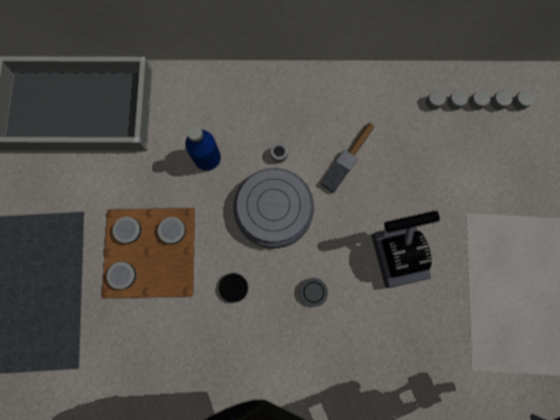

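View pics/side0.png

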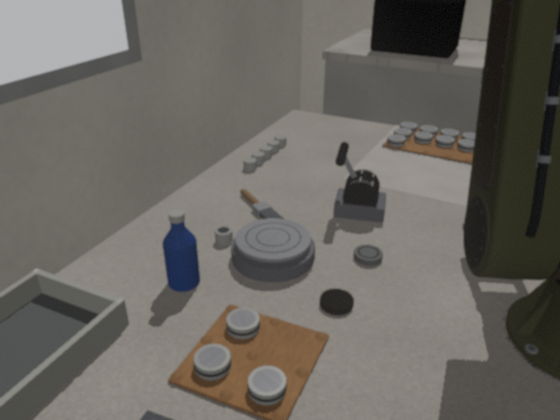

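The top view shows three caps at about (126,231), (171,231) and (121,276). The pad is at (233,287), the cover at (314,292) and the plate centre at (274,205). The lever T-bar runs from (387,224) to (437,216), leaning away from the robot, and the control box is near (403,257).

```bash
cat >> h.py <<'E'
def disc(P,u,v,zmin,zmax,r=24):
    "centre of a disc top face seen near pixel u,v"
    Q=P[v-r:v+r,u-r:u+r]; m=((Q[...,2]>zmin)&(Q[...,2]<zmax)).astype(np.uint8)
    n,l,st,ce=cv2.connectedComponentsWithStats(m)
    k=1+np.argmax(st[1:,4]); q=Q[l==k]
    (c,(w,h),a)=cv2.minAreaRect(q[:,:2].astype(np.float32))
    e,rad=cv2.minEnclosingCircle(q[:,:2].astype(np.float32))
    return np.round([*q[:,:2].mean(0),*c,w,h,*e,2*rad,np.median(q[:,2])],1)
E
python3 - <<'E'
from h import *
P=np.load('top.npy')
for n,u,v,a,b in [('c1',126,231,20,40),('c2',171,231,20,40),('c3',121,276,20,40),('pad',233,287,8,22),('cov',314,292,10,24)]:
    print(n,disc(P,u,v,a,b))
print('plate',disc(P,274,205,48,64,50))
print('table',P[330,250],P[120,300],P[250,60],P[300,380])
Q=P[195:300,360:450].reshape(-1,3); b=Q[(Q[:,2]>125)]
print(len(b),b.min(0),b.max(0)); m=b.mean(0); U,S,V=np.linalg.svd(b-m); print(m,V[0],S)
b=Q[(Q[:,2]>33)&(Q[:,2]<46)]; print(cv2.minAreaRect(b[:,:2].astype(np.float32)))
t=P[200:305,95:205].reshape(-1,3); b=t[(t[:,2]>5)&(t[:,2]<14)]; print(cv2.minAreaRect(b[:,:2].astype(np.float32)))
b=P[190:300,360:450]; print(np.round(b[::4,28:60:6,2]).astype(int))
f=cv2.imread('pics/top0.png')
cv2.imwrite('pics/lev.png',cv2.resize(f[190:300,350:460],None,fx=5,fy=5,interpolation=cv2.INTER_CUBIC))
E
```

```text
c1 [563.8 347.  564.4 347.8  60.5  60.1 564.3 348.   62.5  31.1]
c2 [563.7 242.7 563.9 243.6  60.7  60.7 564.3 243.6  62.5  31.2]
c3 [459.3 351.9 459.6 352.8  60.6  60.1 459.9 354.   63.4  31.4]
pad [432.5  98.4 433.7  99.4  65.7  67.  433.   98.9  67.9  15.4]
cov [422.8 -85.6 423.7 -85.2  64.2  63.1 422.9 -85.8  65.5  17.5]
plate [617.4   6.1 618.6   5.7 167.8 166.9 619.1   6.3 170.   56.3]
table [338.31871396  58.63995124   2.05738822] [ 8.49921012e+02 -5.98035439e+01 -7.30961423e-01] [520.01962024 508.56763666   5.06843018] [ 405.59026724 -241.19044056    1.28428797]
748 [ 412.15112443 -329.24312351  125.09707559] [ 583.7569031    -6.01968332 1021.88073115]
[ 553.62728523 -263.22521699  197.75583664] [ 0.16170455 -0.30255113 -0.93931595] [4643.71736723  794.76710667  236.4051238 ]
((505.6521911621094, -286.50042724609375), (129.71502685546875, 99.9481430053711), 12.758429527282715)
((520.6341552734375, 298.99786376953125), (240.2437744140625, 266.8713073730469), 0.0635325238108635)
[[   3    0    2    2    2    1]
 [   1    4    2    3   -1    2]
 [   1    3   -2    1    2 1022]
 [   2    0    0    0    1    0]
 [   1    1    1    1    1   -2]
 [   1    3    0    5    2    2]
 [   3    0   -2    4    2    1]
 [   2    2    1  167  170  172]
 [ 169  173  171  172  173  172]
 [ 174  171  172  172  170  161]
 [ 170  167  165  131  145   -1]
 [  40   44   39  123  133   88]
 [  73   82   90  116   94   97]
 [  90   94   97  108   98  104]
 [  91  102  103  103  107  108]
 [  84  107  107  105  105  106]
 [  71  104  107  107  107  107]
 [  64  107  105  105  106  102]
 [  60  100  103  105  101   99]
 [  46   94   99   98   95   93]
 [  42   84   95   89   84   78]
 [  40   77   80   76   42   40]
 [  44   41   41   39   41   42]
 [  40   45   41   40   40    2]
 [  34   39    1    1    0    3]
 [   3    0    3    2   -1    3]
 [  -2    2    0   -1    4    4]
 [   3   -2   -2    4   -1   -2]]
```

View pics/lev.png

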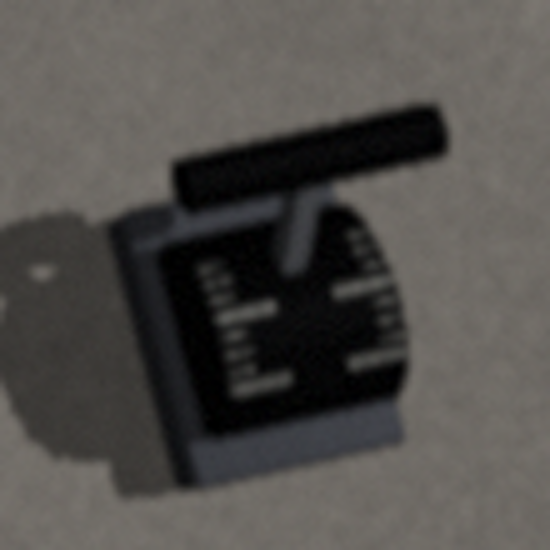

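The crop shows the box turned about +13°, with the T-bar leaning past upright (about 63°). Next I'll fit the bar.

```bash
cat >> h.py <<'E'
def plan(x,y,z,yaw=None):
    "tool shift (m) and turn to bring the grasp-less TCP to x,y,z,yaw"
    s=manip.read_state(); d=rel([x,y,z]); t=0 if yaw is None else -(yaw-s['eef_rot'][2])
    return np.round(d,4), round((t+np.pi)%(2*np.pi)-np.pi,3)
E
python3 - <<'E'
from h import *
P=np.load('top.npy')
Q=P[195:300,370:450].reshape(-1,3); b=Q[(Q[:,2]>158)&(Q[:,2]<185)]
r=cv2.minAreaRect(b[:,:2].astype(np.float32)); print(r,len(b),np.percentile(b[:,2],[50,90,98]))
y=np.deg2rad(12.76);X=np.array([np.cos(y),np.sin(y)]);Y=np.array([-X[1],X[0]])
h=np.array([505.7,-286.5]); d=np.array(r[0])-h; print('bar rel box',d@X,d@Y)
for a in (np.arcsin(d@X/115)+.6,0,.698):
    t=a-.6; g=h+115*np.sin(t)*X+33*Y; z=60+115*np.cos(t)-19
    print(round(a,3),g,z,plan(*g,z,y+np.pi/2))
E
```

```text
((561.687744140625, -274.53570556640625), (23.98902130126953, 111.164794921875), 12.908618927001953) 653 [170.44013335 173.64729383 175.2333344 ]
bar rel box 57.24758459542602 -0.6970604273337582
1.121 [ 554.24515322 -241.67083493] 140.7382276661739 (array([ 0.4063, -0.1019,  0.0644]), np.float64(-1.371))
0 [ 435.08110381 -268.65677022] 135.913595714613 (array([ 0.2865, -0.1262,  0.0692]), np.float64(-1.371))
0.698 [ 509.3854553  -251.82977893] 155.4482118266122 (array([ 0.3612, -0.111 ,  0.0497]), np.float64(-1.371))
```

Emit:
{"api": "move_arm", "payload": {"moves": [[0.04,-0.01,0,-0.14],[0.08,-0.02,0,-0.28],[0.12,-0.03,0,-0.42],[0.16,-0.04,0,-0.56],[0.2,-0.05,0,-0.7],[0.24,-0.06,0,-0.84],[0.28,-0.07,0,-0.98],[0.32,-0.08,0,-1.12],[0.36,-0.09,0,-1.25],[0.406,-0.102,0,-1.371],[0.406,-0.102,0,-1.371],[0.406,-0.102,0,-1.371]], "jaw": 0.07, "squeeze": 15}}

```text
clock: 1.3
eef_pos: [554.2, -241.3, 204.7]
eef_rot: [-3.141, -0.001, 1.795]
wrist_force: [0.1, -0.1, -0.6]
finger_gap: 70.1
finger_force: 0.0
```

```bash
python3 -c "
from h import *
s=manip.read_state();print(s['eef_pos'],s['eef_rot'],s['joints'],s['clock']);print(plan(554.2,-241.7,140.7,1.7935))"
```

```text
[ 554.21060786 -241.30226509  204.74774877] [-3.14059717e+00 -6.85507502e-04  1.79458642e+00] [-4.71181740e-01  4.23458808e-01  1.35561807e+00 -1.13377354e-04
  1.36371935e+00 -6.94948801e-01] 1.3
(array([-0.0004, -0.    ,  0.064 ]), np.float64(0.001))
```

Emit:
{"api": "move_arm", "payload": {"moves": [[0,0,0.03,0],[0,0,0.06,0],[0,0,0.064,0],[0,0,0.064,0]]}}

```text
clock: 1.7
eef_pos: [553.4, -242.7, 141.6]
eef_rot: [-3.141, -0.001, 1.792]
wrist_force: [0.9, -0.7, 1.1]
finger_gap: 70.2
finger_force: 0.0
```

Emit:
{"api": "move_arm", "payload": {"moves": [[0,0,0,0],[0,0,0,0],[0,0,0,0],[0,0,0,0],[0,0,0,0],[0,0,0,0],[0,0,0,0],[0,0,0,0]], "jaw": 0.01}}

```text
clock: 2.5
eef_pos: [554.6, -241.9, 141.9]
eef_rot: [3.14, 0.001, 1.794]
wrist_force: [5.5, 1.2, 4.1]
finger_gap: 23.6
finger_force: 15.0
```

Emit:
{"api": "move_arm", "payload": {"moves": [[0,-0.0093,-0.0048,0],[0,-0.0189,-0.0087,0],[0,-0.0288,-0.0117,0],[0,-0.0401,-0.014,0],[0,-0.0515,-0.0151,0],[0,-0.063,-0.0151,0],[0,-0.0744,-0.014,0],[0,-0.0857,-0.0117,0],[0,-0.0967,-0.0083,0],[0,-0.1073,-0.0038,0],[0,-0.1164,0.0011,0],[0,-0.122,0.0048,0]]}}

```text
clock: 3.7
eef_pos: [436.6, -269.0, 137.5]
eef_rot: [3.136, 0.002, 1.793]
wrist_force: [28.5, 12.8, 19.8]
finger_gap: 24.8
finger_force: 15.0
```

Emit:
{"api": "move_arm", "payload": {"moves": [[0,0,0,0],[0,0,0,0],[0,-0.002,0.001,0],[0,-0.002,0.001,0],[0,-0.002,0.001,0]]}}

```text
clock: 4.2
eef_pos: [436.9, -269.0, 137.5]
eef_rot: [3.132, 0.004, 1.794]
wrist_force: [27.4, 10.7, 10.3]
finger_gap: 24.2
finger_force: 15.0
```

```bash
python3 -c "
from h import *
s=manip.read_state();print(s['eef_pos'],s['eef_rot'],s['wrist_force'],s['finger_gap']);print(plan(435.1,-268.7,135.9,1.7935))"
```

```text
[ 436.85125716 -269.04510611  137.52106151] [3.13221675 0.00352468 1.79433389] [27.41897853 10.71468448 10.34179085] 24.16134272323133
(array([ 0.0007, -0.0016,  0.0016]), np.float64(0.001))
```

Emit:
{"api": "move_arm", "payload": {"moves": [[0,0,0,0],[0,0,0,0],[0,0,0,0],[0,0,0,0],[0,0,-0.03,0],[0,0,-0.07,0],[0,0,-0.1,0],[0,0,-0.1,0]], "jaw": 0.06}}

```text
clock: 5.0
eef_pos: [433.9, -270.3, 239.3]
eef_rot: [3.138, 0.004, 1.794]
wrist_force: [0.9, 0.4, -0.4]
finger_gap: 60.2
finger_force: 0.0
```

```bash
python3 - <<'E'
from h import *
c=viewer.camera('side');P=cloud(c);cv2.imwrite('pics/lev2.png',cv2.resize(c['frame'][110:240,290:420],None,fx=4,fy=4))
c=viewer.camera('top');P=cloud(c)
Q=P[195:320,360:460].reshape(-1,3); b=Q[(Q[:,2]>145)&(Q[:,2]<172)&(Q[:,0]<470)]
print(cv2.minAreaRect(b[:,:2].astype(np.float32)),len(b),np.percentile(b[:,2],[50,90]))
for n,u,v,a,b in [('c1',126,231,20,40),('c2',171,231,20,40),('c3',121,276,20,40),('pad',233,287,8,22),('cov',314,292,10,24)]:
    print(n,disc(P,u,v,a,b))
s=manip.read_state();print(s['eef_pos'],s['eef_rot'],s['wrist_force'])
E
```

```text
((440.7893981933594, -282.11669921875), (28.23594856262207, 71.44490051269531), 13.216009140014648) 389 [165.32910176 168.48444136]
c1 [563.8 346.8 564.5 348.   60.7  60.5 564.7 348.8  63.6  31.3]
c2 [563.4 242.7 564.  243.7  61.   61.1 564.1 243.7  62.5  31.2]
c3 [459.4 351.9 459.8 353.6  60.9  61.5 459.4 353.5  62.9  31.3]
pad [432.5  98.5 433.6  99.3  65.6  66.8 433.   98.8  67.7  15.6]
cov [422.8 -85.7 423.7 -85.3  63.   64.5 423.1 -85.7  65.7  17.5]
[ 432.85039619 -269.44092662  235.24106698] [-3.14129501e+00 -6.20828675e-05  1.79355332e+00] [-0.17461383 -1.11656655 -0.38523347]
```

View pics/lev2.png

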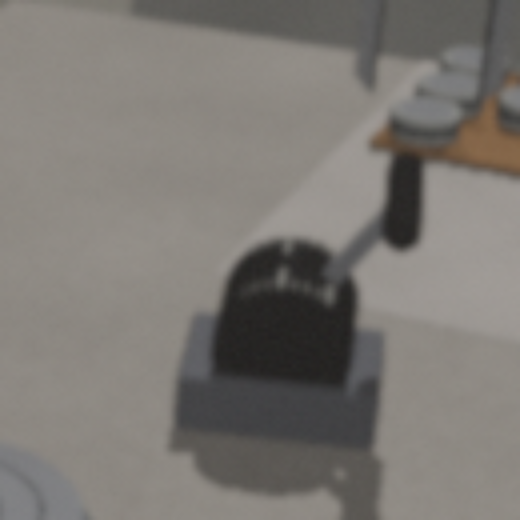

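Lever is at the 0 mark (stop). Next is the pad.

```bash
python3 -c "
from h import *
print(plan(433,98.8,80,1.5708))"
```

```text
(array([0.3591, 0.0815, 0.1552]), np.float64(0.223))
```

Emit:
{"api": "move_arm", "payload": {"moves": [[0.03,0.007,0,0.03],[0.06,0.014,0,0.06],[0.1,0.022,0,0.1],[0.14,0.03,0.02,0.13],[0.18,0.04,0.05,0.17],[0.22,0.05,0.08,0.2],[0.26,0.06,0.11,0.223],[0.3,0.07,0.13,0.223],[0.34,0.08,0.15,0.223],[0.3591,0.0815,0.1552,0.223],[0.3591,0.0815,0.1552,0.223],[0.3591,0.0815,0.1552,0.223]], "jaw": 0.094}}

```text
clock: 6.3
eef_pos: [432.6, 98.5, 79.7]
eef_rot: [-3.14, 0.0, 1.572]
wrist_force: [0.2, -0.8, 0.9]
finger_gap: 94.1
finger_force: 0.0
```

```bash
python3 -c "
from h import *
s=manip.read_state();print(s['eef_pos'],s['eef_rot'],s['finger_gap'])
print(plan(433,98.8,4,1.5708))"
```

```text
[432.58124441  98.47541387  79.69120068] [-3.13982663e+00  4.61511027e-04  1.57159551e+00] 94.12118346739145
(array([0.0004, 0.0006, 0.0757]), np.float64(0.001))
```

Emit:
{"api": "move_arm", "payload": {"moves": [[0,0,0.03,0],[0,0,0.06,0],[0,0,0.076,0],[0,0,0.076,0],[0,0,0.076,0]]}}

```text
clock: 6.8
eef_pos: [433.5, 98.0, 5.0]
eef_rot: [3.141, 0.0, 1.57]
wrist_force: [-0.1, 0.4, -0.4]
finger_gap: 94.4
finger_force: 0.0
```

Emit:
{"api": "move_arm", "payload": {"moves": [[0,0,0,0],[0,0,0,0],[0,0,0,0],[0,0,0,0],[0,0,0,0],[0,0,0,0],[0,0,0,0]], "jaw": 0.05, "squeeze": 15}}

```text
clock: 7.5
eef_pos: [433.5, 98.9, 4.9]
eef_rot: [3.141, -0.0, 1.571]
wrist_force: [-0.9, -0.7, 6.2]
finger_gap: 67.6
finger_force: 15.0
```

```bash
python3 -c "
from h import *
p=[]
s=manip.read_state();print(s['eef_pos'],s['eef_rot'],s['finger_gap'])"
```

```text
[433.48464627  98.90394611   4.87380004] [ 3.14085733e+00 -3.38375943e-05  1.57094721e+00] 67.57697414754304
```

Emit:
{"api": "move_arm", "payload": {"moves": [[0,0,-0.03,0],[0,0,-0.07,0],[-0.01,0.02,-0.1,0],[-0.025,0.05,-0.11,0],[-0.04,0.08,-0.11,0],[-0.055,0.11,-0.11,0],[-0.07,0.14,-0.11,0],[-0.085,0.17,-0.11,0],[-0.0927,0.1853,-0.11,0],[-0.0927,0.1853,-0.1,0],[-0.0927,0.1853,-0.1,0],[-0.0927,0.1853,-0.1,0]]}}

```text
clock: 8.7
eef_pos: [617.5, 6.8, 103.9]
eef_rot: [-3.14, -0.0, 1.571]
wrist_force: [0.9, -0.4, 0.7]
finger_gap: 67.4
finger_force: 15.0
```

```bash
python3 -c "
from h import *
s=manip.read_state();print(s['eef_pos'],s['eef_rot'],s['finger_gap'],s['wrist_force'])
print(plan(618.4,6.1,60,1.5708))"
```

```text
[617.49840109   6.75254293 103.91496968] [-3.14015250e+00 -1.51800886e-04  1.57137267e+00] 67.44382676418519 [ 0.90632802 -0.39558971  0.66685256]
(array([-0.0007,  0.001 ,  0.0439]), np.float64(0.001))
```

Emit:
{"api": "move_arm", "payload": {"moves": [[0,0,0.02,0],[0,0,0.038,0],[0,0,0.042,0],[0,0,0.0445,0],[0,0,0.0445,0],[0,0,0.0445,0]]}}

```text
clock: 9.3
eef_pos: [618.9, 6.2, 60.9]
eef_rot: [3.14, 0.0, 1.571]
wrist_force: [-0.6, -0.1, -0.3]
finger_gap: 67.1
finger_force: 15.0
```

Emit:
{"api": "move_arm", "payload": {"moves": [[0,0,0,0],[0,0,0,0],[0,0,0,0],[0,0,0,0],[0,0,0,0],[0,0,-0.02,0],[0,0,-0.06,0],[0,0,-0.1,0],[0.04,-0.03,-0.12,0],[0.08,-0.06,-0.12,0],[0.12,-0.09,-0.12,0],[0.12,-0.09,-0.12,0]], "jaw": 0.094}}

```text
clock: 10.5
eef_pos: [526.1, 129.5, 180.5]
eef_rot: [3.141, -0.001, 1.575]
wrist_force: [-0.2, -1.3, 0.3]
finger_gap: 94.1
finger_force: 0.0
```

```bash
cat > m.py <<'E'
from h import *
import sys
z=float(sys.argv[1]); L=[]
for k in range(3):
    c=viewer.camera('top');P=cloud(c)
    L.append(np.r_[disc(P,274,205,z-5,z+6,48),disc(P,314,292,10,24,40)])
print('stack',np.mean(L,0)[:9],'\ncover',np.mean(L,0)[9:])
Q=P[195:320,360:460].reshape(-1,3); b=Q[(Q[:,2]>145)&(Q[:,2]<172)&(Q[:,0]<470)]
print('bar',np.round(b.mean(0),1))
np.save('top.npy',P); cv2.imwrite('cur.png',c['frame'])
s=manip.read_state();print(s['clock'],s['eef_pos'],s['eef_rot'],s['wrist_force'])
E
python3 m.py 70; python3 - <<'E'
from h import *
P=np.load('top.npy');print('plate',disc(P,274,205,50,62,48))
f=cv2.imread('cur.png');cv2.imwrite('pics/pad.png',cv2.resize(f[155:255,225:325],None,fx=6,fy=6,interpolation=cv2.INTER_CUBIC))
E
```

```text
stack [615.36666667   5.8        615.56666667   5.4         65.66666667
  65.5        615.63333333   6.          67.7       ] 
cover [ 69.9        422.83333333 -85.56666667 423.63333333 -85.16666667
  63.5         63.83333333 423.03333333 -85.73333333  65.76666667
  17.46666667]
bar [ 443.  -299.2  164.8]
10.65 [528.80034054 126.0280583  180.18753162] [3.14103309e+00 1.04991389e-04 1.57138526e+00] [ 0.22148647 -0.31633339 -0.11784311]
plate [617.2   6.2 618.9   5.5 167.3 167.5 619.1   6.3 170.1  56.2]
```

View pics/pad.png

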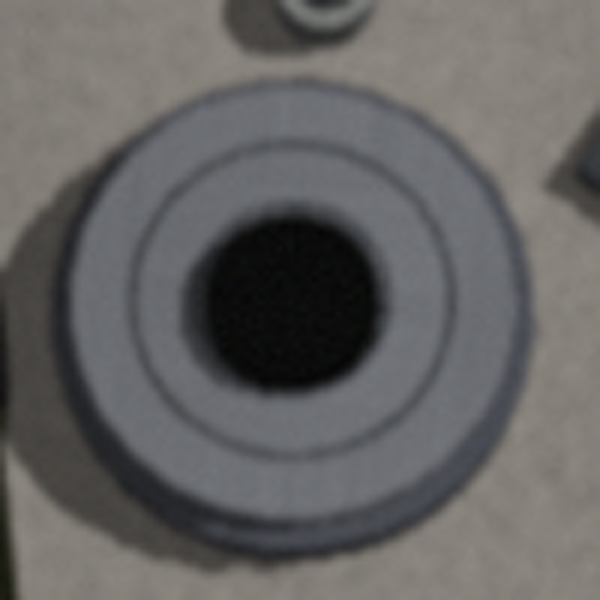

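The crop shows the pad at about (294,302) and the outer ring at about (294,300). I'll check that centring with ray–plane intersection.

```bash
cat >> h.py <<'E'
def ray(c,u,v,z):
    d=R(c['orientation'])@np.array([(u-c['cx'])/c['fx'],(v-c['cy'])/c['fy'],1]); o=np.array(c['origin'])
    return (o+d*(z-o[2])/d[2])[:2]
E
python3 - <<'E'
from h import *
c=viewer.camera('top');g=cv2.cvtColor(c['frame'],cv2.COLOR_BGR2GRAY)[155:255,225:325]
G=cv2.resize(g,None,fx=8,fy=8,interpolation=cv2.INTER_CUBIC)
def px(k): (u,v)=k; return 225+(u+.5)/8-.5,155+(v+.5)/8-.5
m=(G<38).astype(np.uint8)
n,l,st,ce=cv2.connectedComponentsWithStats(m); k=l[400,392]
co=max(cv2.findContours((l==k).astype(np.uint8),0,1)[0],key=len)
e=cv2.fitEllipse(co);print('pad',e,ray(c,*px(e[0]),69),ray(c,*px(e[0]),70.2))
# outer ring: darkest along rays
pts=[]
for t in np.linspace(0,2*np.pi,180,endpoint=False):
    r=np.arange(190,235); u=392+r*np.cos(t); v=400+r*np.sin(t)
    i=np.argmin(G[v.astype(int),u.astype(int)]); pts.append((u[i],v[i]))
e=cv2.fitEllipse(np.array(pts,np.float32));print('ring',e,ray(c,*px(e[0]),55),ray(c,*px(e[0]),56.2))
E
```

```text
pad ((384.7840881347656, 405.0820617675781), (231.9629364013672, 240.4813995361328), 80.25312805175781) [615.11344621   7.27964235] [614.85784782   7.26289399]
ring ((390.0084533691406, 400.34820556640625), (413.37353515625, 424.10589599609375), 88.43354034423828) [619.48358769   5.98525001] [619.22626644   5.97035064]
```

Pad sits about 3.6 mm short in x, so I'll regrip it centred on the corrected position.

Emit:
{"api": "move_arm", "payload": {"moves": [[-0.04,0.03,0,0],[-0.08,0.06,0,0],[-0.12,0.0936,0,0],[-0.12,0.0936,0.04,0],[-0.12,0.0936,0.08,0],[-0.12,0.0936,0.11,0],[-0.12,0.0936,0.119,0],[-0.12,0.0936,0.119,0],[-0.12,0.0936,0.119,0]]}}

```text
clock: 11.6
eef_pos: [623.1, 5.6, 62.6]
eef_rot: [3.139, 0.0, 1.57]
wrist_force: [-0.9, -0.8, -0.2]
finger_gap: 94.4
finger_force: 0.0
```

Emit:
{"api": "move_arm", "payload": {"moves": [[0,0,0,0],[0,0,0,0],[0,0,0,0],[0,0,0,0],[0,0,0,0],[0,0,0,0],[0,0,0,0],[0,0,-0.002,0],[0,0,-0.002,0],[0,0,0.0005,0],[0,0,0.0005,0],[0,0,0.0005,0]], "jaw": 0.05}}

```text
clock: 12.8
eef_pos: [622.2, 6.2, 60.7]
eef_rot: [3.141, 0.0, 1.571]
wrist_force: [-1.5, -0.0, 5.0]
finger_gap: 67.7
finger_force: 15.0
```

Emit:
{"api": "move_arm", "payload": {"moves": [[0,0,0,0],[0,0,0,0],[0,0,0,0],[0,0,0,0],[0,0,0,0],[0,0,-0.02,0],[0,0,-0.06,0],[0,0,-0.1,0],[0.04,-0.03,-0.12,0],[0.08,-0.06,-0.12,0],[0.12,-0.09,-0.12,0],[0.12,-0.09,-0.12,0]], "jaw": 0.094}}

```text
clock: 14.0
eef_pos: [529.6, 129.6, 181.0]
eef_rot: [3.141, -0.001, 1.575]
wrist_force: [-0.0, -0.6, -0.6]
finger_gap: 94.0
finger_force: 0.0
```

```bash
python3 m.py 70; python3 - <<'E'
from h import *
P=np.load('top.npy');print('plate',disc(P,274,205,50,62,48))
for n,u,v,a,b in [('c1',126,231,20,40),('c2',171,231,20,40),('c3',121,276,20,40)]:
    print(n,disc(P,u,v,a,b))
E
```

```text
stack [619.06666667   6.         619.3          5.4         67.43333333
  65.56666667 619.43333333   6.03333333  67.96666667] 
cover [ 69.96666667 422.8        -85.66666667 423.63333333 -85.16666667
  63.83333333  63.4        423.13333333 -85.76666667  65.7
  17.4       ]
bar [ 443.  -299.4  164.8]
14.15 [532.39795483 126.04043324 180.6887314 ] [3.14100025e+00 9.76257405e-05 1.57140653e+00] [0.01735007 0.41754566 0.71814331]
plate [616.5   6.1 618.9   5.6 167.1 167.5 618.9   6.2 170.1  56.2]
c1 [563.3 359.  563.3 361.1  61.5  34.7 564.3 350.3  61.6  31.5]
c2 [541.8 256.7 539.6 257.8  16.   16.8 539.4 257.8  22.9  30.9]
c3 [458.3 356.2 458.1 358.5  61.1  51.3 459.6 353.6  62.6  31.3]
```

Pad is centred. Now the cap at (564,243.5).

Emit:
{"api": "move_arm", "payload": {"moves": [[0.04,0.01,0,0],[0.08,0.02,0.03,0],[0.1175,0.0336,0.06,0],[0.1175,0.0336,0.1,0],[0.1175,0.0336,0.13,0],[0.1175,0.0336,0.155,0],[0.1175,0.0336,0.166,0],[0.1175,0.0336,0.166,0],[0.1175,0.0336,0.166,0]]}}

```text
clock: 15.05
eef_pos: [566.7, 243.3, 15.5]
eef_rot: [3.14, -0.0, 1.57]
wrist_force: [-0.2, -0.7, 0.1]
finger_gap: 94.1
finger_force: 0.0
```

Emit:
{"api": "move_arm", "payload": {"moves": [[0,0,0,0],[0,0,0,0],[0,0,0,0],[0,0,0,0],[0,0,0,0],[0,0,0,0],[0,0,0,0]], "jaw": 0.045, "squeeze": 25}}

```text
clock: 15.75
eef_pos: [565.9, 243.7, 14.8]
eef_rot: [3.141, -0.0, 1.571]
wrist_force: [-0.1, -0.4, 5.0]
finger_gap: 61.8
finger_force: 25.0
```

```bash
python3 -c "
from h import *
s=manip.read_state();print(s['eef_pos'],s['eef_rot'],s['finger_gap'],s['wrist_force'])"
```

```text
[565.86196849 243.74520869  14.79084209] [ 3.14108522e+00 -1.74008663e-04  1.57089775e+00] 61.75347914354648 [-0.14392062 -0.44144495  4.95526931]
```

Emit:
{"api": "move_arm", "payload": {"moves": [[0,0,-0.03,0],[0,0,-0.07,0],[-0.03,0.01,-0.1,0],[-0.07,0.02,-0.12,0],[-0.11,0.03,-0.12,0],[-0.15,0.04,-0.12,0],[-0.19,0.05,-0.12,0],[-0.225,0.0564,-0.12,0],[-0.2375,0.0564,-0.12,0],[-0.2375,0.0564,-0.1,0],[-0.2375,0.0564,-0.08,0],[-0.2375,0.0564,-0.07,0]]}}

```text
clock: 16.95
eef_pos: [621.1, 6.6, 82.5]
eef_rot: [-3.139, -0.0, 1.571]
wrist_force: [0.1, -0.1, -2.0]
finger_gap: 61.4
finger_force: 25.0
```

Emit:
{"api": "move_arm", "payload": {"moves": [[0,0,0,0],[0,0,0.005,0],[0,0,0.0075,0],[0,0,0.009,0],[0,0,0.009,0],[0,0,0.009,0]]}}

```text
clock: 17.55
eef_pos: [622.2, 6.2, 75.8]
eef_rot: [3.141, 0.0, 1.571]
wrist_force: [0.4, 0.3, -0.2]
finger_gap: 61.5
finger_force: 25.0
```

Emit:
{"api": "move_arm", "payload": {"moves": [[0,0,0,0],[0,0,0,0],[0,0,0,0],[0,0,0,0],[0,0,0,0],[0,0,-0.02,0],[0,0,-0.06,0],[0,0,-0.1,0],[0.04,-0.03,-0.12,0],[0.08,-0.06,-0.12,0],[0.12,-0.09,-0.12,0],[0.12,-0.09,-0.12,0]], "jaw": 0.094}}

```text
clock: 18.75
eef_pos: [529.7, 129.5, 196.1]
eef_rot: [3.141, -0.001, 1.575]
wrist_force: [0.2, -0.5, 0.7]
finger_gap: 94.1
finger_force: 0.0
```

```bash
python3 m.py 92; python3 - <<'E'
from h import *
P=np.load('top.npy');print('plate',disc(P,274,205,50,62,48))
f=cv2.imread('cur.png');cv2.imwrite('pics/cap1.png',cv2.resize(f[155:255,225:325],None,fx=5,fy=5,interpolation=cv2.INTER_CUBIC))
E
```

```text
stack [618.9          6.6        619.16666667   7.06666667  59.83333333
  60.7        619.33333333   6.53333333  61.96666667] 
cover [ 92.03333333 422.83333333 -85.66666667 423.6        -85.33333333
  63.83333333  63.43333333 423.06666667 -85.7         65.56666667
  17.46666667]
bar [ 443.  -299.2  164.8]
18.9 [532.3970001  126.00830159 195.69018178] [3.14102962e+00 1.05083551e-04 1.57135956e+00] [-0.71712602 -0.70053109 -0.06081947]
plate [616.2   6.1 618.7   5.8 168.1 167.  618.8   6.3 170.   56.2]
```

Emit:
{"api": "move_arm", "payload": {"moves": [[0.04,0.006,0,0],[0.08,0.012,0,0],[0.12,0.018,0.02,0],[0.16,0.026,0.05,0],[0.2,0.034,0.08,0],[0.2217,0.034,0.11,0],[0.2217,0.034,0.14,0],[0.2217,0.034,0.165,0],[0.2217,0.034,0.181,0],[0.2217,0.034,0.181,0],[0.2217,0.034,0.181,0]]}}

```text
clock: 20.0
eef_pos: [567.0, 347.5, 15.3]
eef_rot: [3.141, -0.0, 1.57]
wrist_force: [0.2, 0.2, 1.0]
finger_gap: 94.6
finger_force: 0.0
```

Emit:
{"api": "move_arm", "payload": {"moves": [[0,0,0,0],[0,0,0,0],[0,0,0,0],[0,0,0,0],[0,0,0,0],[0,0,0,0],[0,0,0,0]], "jaw": 0.045}}

```text
clock: 20.7
eef_pos: [566.3, 347.9, 14.8]
eef_rot: [3.141, -0.0, 1.571]
wrist_force: [-0.3, -0.6, 4.5]
finger_gap: 61.6
finger_force: 25.0
```

```bash
python3 -c "
from h import *
s=manip.read_state();print(s['eef_pos'],s['eef_rot'],s['finger_gap'],s['wrist_force'])"
```

```text
[566.27578166 347.93948319  14.84114565] [ 3.14105416e+00 -2.46711349e-04  1.57081520e+00] 61.59900101978827 [-0.34115179 -0.64283635  4.50560623]
```

Emit:
{"api": "move_arm", "payload": {"moves": [[0,0,-0.03,0],[0,0,-0.07,0],[-0.03,0.005,-0.11,0],[-0.07,0.01,-0.14,0],[-0.11,0.015,-0.14,0],[-0.15,0.022,-0.14,0],[-0.19,0.03,-0.14,0],[-0.23,0.037,-0.14,0],[-0.27,0.045,-0.14,0],[-0.31,0.0559,-0.14,0],[-0.3423,0.0559,-0.14,0],[-0.3423,0.0559,-0.14,0]]}}

```text
clock: 21.9
eef_pos: [621.9, 1.9, 153.9]
eef_rot: [-3.141, 0.0, 1.567]
wrist_force: [0.2, 1.1, -1.1]
finger_gap: 61.6
finger_force: 25.0
```

Emit:
{"api": "move_arm", "payload": {"moves": [[0,0,0.02,0],[0,0,0.04,0],[0,0,0.05,0],[0,0,0.055,0],[0,0,0.057,0],[0,0,0.057,0],[0,0,0.057,0]]}}

```text
clock: 22.6
eef_pos: [622.3, 5.7, 98.1]
eef_rot: [3.14, 0.0, 1.571]
wrist_force: [0.1, 0.4, -1.4]
finger_gap: 61.3
finger_force: 25.0
```

Emit:
{"api": "move_arm", "payload": {"moves": [[0,0,0,0],[0,0,0,0],[0,0,0,0],[0,0,0,0],[0,0,0,0],[0,0,-0.02,0],[0,0,-0.06,0],[0,0,-0.1,0],[0.04,-0.03,-0.12,0],[0.08,-0.06,-0.12,0],[0.12,-0.09,-0.12,0],[0.12,-0.09,-0.12,0]], "jaw": 0.094}}

```text
clock: 23.8
eef_pos: [529.6, 129.0, 218.2]
eef_rot: [3.141, -0.001, 1.575]
wrist_force: [0.3, -0.1, 0.4]
finger_gap: 94.1
finger_force: 0.0
```

```bash
python3 m.py 114; python3 - <<'E'
from h import *
P=np.load('top.npy');print('plate',disc(P,274,205,50,62,48))
print('c3',disc(P,121,276,20,40))
E
```

```text
stack [618.9          6.86666667 618.9          7.06666667  59.73333333
  58.46666667 619.26666667   6.93333333  62.2       ] 
cover [114.1        422.76666667 -85.56666667 423.63333333 -85.23333333
  64.3         63.06666667 422.96666667 -85.73333333  65.73333333
  17.56666667]
bar [ 443.  -299.1  164.7]
23.95 [532.29310011 125.40547718 217.65556034] [3.14108112e+00 9.47664832e-05 1.57130574e+00] [ 0.08992628 -0.22991672  0.23507825]
plate [615.3   6.  618.9   5.5 167.4 167.8 619.1   6.4 170.   56.2]
c3 [456.7 365.6 456.3 367.9  60.5  32.4 458.6 357.2  60.6  31.5]
```

Emit:
{"api": "move_arm", "payload": {"moves": [[0.04,-0.012,0,0],[0.08,-0.024,0,0],[0.12,-0.036,0.02,0],[0.16,-0.048,0.05,0],[0.2,-0.06,0.08,0],[0.2276,-0.0705,0.12,0],[0.2276,-0.0705,0.16,0],[0.2276,-0.0705,0.19,0],[0.2276,-0.0705,0.203,0],[0.2276,-0.0705,0.203,0],[0.2276,-0.0705,0.203,0]]}}

```text
clock: 25.05
eef_pos: [462.7, 353.1, 15.7]
eef_rot: [3.14, -0.001, 1.57]
wrist_force: [0.8, 0.3, 1.0]
finger_gap: 93.9
finger_force: 0.0
```

Emit:
{"api": "move_arm", "payload": {"moves": [[0,0,0,0],[0,0,0,0],[0,0,0,0],[0,0,0,0],[0,0,0,0],[0,0,0,0],[0,0,0,0]], "jaw": 0.045}}

```text
clock: 25.75
eef_pos: [461.6, 353.3, 14.8]
eef_rot: [3.141, -0.0, 1.571]
wrist_force: [-0.9, -1.5, 5.8]
finger_gap: 61.2
finger_force: 25.0
```

```bash
python3 -c "
from h import *
s=manip.read_state();print(s['eef_pos'],s['eef_rot'],s['finger_gap'],s['wrist_force'])"
```

```text
[461.63274093 353.2612399   14.80126933] [ 3.14118589e+00 -2.56067288e-04  1.57089002e+00] 61.18627104971847 [-0.89650006 -1.49113912  5.7797015 ]
```

Emit:
{"api": "move_arm", "payload": {"moves": [[0,0,-0.03,0],[0,0,-0.07,0],[-0.03,0.01,-0.11,0],[-0.07,0.03,-0.15,0],[-0.11,0.05,-0.155,0],[-0.15,0.07,-0.155,0],[-0.19,0.09,-0.155,0],[-0.23,0.11,-0.155,0],[-0.26,0.125,-0.155,0],[-0.29,0.14,-0.155,0],[-0.32,0.15,-0.155,0],[-0.335,0.155,-0.155,0]]}}

```text
clock: 26.95
eef_pos: [616.8, 16.0, 168.8]
eef_rot: [-3.141, 0.0, 1.569]
wrist_force: [0.2, -0.3, -0.6]
finger_gap: 61.3
finger_force: 25.0
```

Emit:
{"api": "move_arm", "payload": {"moves": [[-0.0132,0.0057,0,0],[-0.0132,0.0057,0,0],[-0.0132,0.0057,0.02,0],[-0.0132,0.0057,0.035,0],[-0.0132,0.0057,0.045,0],[-0.0132,0.0057,0.049,0],[-0.0132,0.0057,0.05,0],[-0.0132,0.0057,0.05,0],[-0.0132,0.0057,0.05,0]]}}

```text
clock: 27.85
eef_pos: [622.4, 5.2, 119.9]
eef_rot: [3.141, -0.0, 1.571]
wrist_force: [0.1, 1.5, 0.6]
finger_gap: 62.0
finger_force: 25.0
```

Emit:
{"api": "move_arm", "payload": {"moves": [[0,0,0,0],[0,0,0,0],[0,0,0,0],[0,0,0,0],[0,0,0,0],[0,0,-0.02,0],[0,0,-0.06,0],[0,0,-0.1,0],[0.04,-0.03,-0.12,0],[0.08,-0.06,-0.12,0],[0.12,-0.09,-0.12,0],[0.12,-0.09,-0.12,0]], "jaw": 0.094}}

```text
clock: 29.05
eef_pos: [529.9, 128.3, 240.3]
eef_rot: [3.141, -0.001, 1.575]
wrist_force: [0.8, -0.2, 0.6]
finger_gap: 94.4
finger_force: 0.0
```

```bash
python3 m.py 136; cp cur.png pics/mid.png; python3 - <<'E'
from h import *
c=viewer.camera('side');cv2.imwrite('pics/side2.png',c['frame'])
E
```

```text
stack [619.           5.8        619.3          5.76666667  60.56666667
  59.56666667 619.73333333   6.23333333  62.36666667] 
cover [136.06666667 422.8        -85.6        423.6        -85.23333333
  63.4         63.93333333 422.96666667 -85.8         65.73333333
  17.43333333]
bar [ 442.9 -298.9  164.8]
29.2 [532.44757406 124.83075562 239.64343693] [3.14113648e+00 9.88491165e-05 1.57134130e+00] [-0.23755286 -0.389649   -0.06004226]
```

View pics/mid.png

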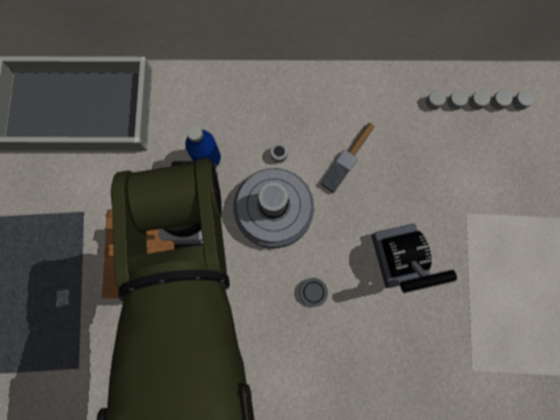

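The top view shows the stack at (274,200), centred, the cover untouched at (314,292), and the lever at its stop. I'll move near the cover and check it again just before picking it up.

Emit:
{"api": "move_arm", "payload": {"moves": [[-0.02,-0.03,0,0],[-0.03,-0.06,0,0],[-0.05,-0.09,0.02,0],[-0.07,-0.1073,0.06,0],[-0.07,-0.1073,0.1,0],[-0.07,-0.1073,0.12,0],[-0.07,-0.1073,0.12,0]]}}

```text
clock: 29.95
eef_pos: [424.0, 53.8, 117.2]
eef_rot: [-3.137, 0.0, 1.569]
wrist_force: [0.9, -0.5, 0.3]
finger_gap: 94.1
finger_force: 0.0
```

```bash
python3 m.py 136;python3 -c "
from h import *
print(plan(425,-85.5,4.5,1.571))"
```

```text
stack [619.06666667   5.9        619.2          5.7         60.63333333
  59.2        619.5          5.83333333  62.06666667] 
cover [136.13333333 422.76666667 -85.6        423.6        -85.23333333
  64.26666667  63.03333333 422.96666667 -85.63333333  65.73333333
  17.56666667]
bar [ 443.  -299.3  164.8]
30.1 [425.84428934  54.53947706 120.5271618 ] [ 3.14031376e+00 -2.12839970e-05  1.57001686e+00] [0.26542823 0.52926096 0.28650365]
(array([-0.14  , -0.0009,  0.116 ]), np.float64(-0.001))
```

Emit:
{"api": "move_arm", "payload": {"moves": [[-0.04,0,0,0],[-0.08,0,0.01,0],[-0.12,0,0.03,0],[-0.14,0,0.06,0],[-0.14,0,0.09,0],[-0.14,0,0.11,0],[-0.14,0,0.1155,0],[-0.14,0,0.1155,0],[-0.14,0,0.1155,0]]}}

```text
clock: 31.0
eef_pos: [425.9, -85.2, 5.3]
eef_rot: [3.14, 0.001, 1.571]
wrist_force: [-0.4, -0.2, 0.5]
finger_gap: 93.7
finger_force: 0.0
```

Emit:
{"api": "move_arm", "payload": {"moves": [[0,0,0,0],[0,0,0,0],[0,0,0,0],[0,0,0,0],[0,0,0,0],[0,0,0,0],[0,0,0,0]], "jaw": 0.05, "squeeze": 15}}

```text
clock: 31.7
eef_pos: [425.1, -85.1, 4.2]
eef_rot: [3.141, 0.0, 1.571]
wrist_force: [-2.0, 0.1, 5.8]
finger_gap: 65.4
finger_force: 15.0
```

```bash
python3 -c "
from h import *
s=manip.read_state();print(s['eef_pos'],s['eef_rot'],s['finger_gap'],s['wrist_force'])"
```

```text
[425.052688   -85.07172575   4.1851525 ] [3.14128174e+00 5.22255605e-05 1.57077328e+00] 65.39225316695541 [-1.95313088  0.09093332  5.80176929]
```

Emit:
{"api": "move_arm", "payload": {"moves": [[0,0,-0.03,0],[0,0,-0.07,0],[0,0,-0.11,0],[0,0,-0.145,0],[0.02,0.04,-0.17,0],[0.04,0.08,-0.17,0],[0.06,0.12,-0.17,0],[0.075,0.155,-0.17,0],[0.088,0.185,-0.17,0],[0.0914,0.1973,-0.165,0],[0.0914,0.1973,-0.155,0],[0.0914,0.1973,-0.15,0]]}}

```text
clock: 32.9
eef_pos: [621.2, 6.2, 152.1]
eef_rot: [-3.139, -0.0, 1.571]
wrist_force: [-0.4, 0.4, -0.6]
finger_gap: 65.0
finger_force: 15.0
```

Emit:
{"api": "move_arm", "payload": {"moves": [[0,0,0,0],[0,0,0.007,0],[0,0,0.012,0],[0,0,0.014,0],[0,0,0.015,0],[0,0,0.015,0],[0,0,0.015,0]]}}

```text
clock: 33.6
eef_pos: [622.3, 6.3, 139.3]
eef_rot: [3.141, 0.0, 1.571]
wrist_force: [-2.4, -0.4, 2.5]
finger_gap: 65.4
finger_force: 15.0
```

Emit:
{"api": "move_arm", "payload": {"moves": [[0,0,0,0],[0,0,0,0],[0,0,0,0],[0,0,0,0],[0,0,0,0],[0,0,-0.02,0],[0,0,-0.06,0],[0,0,-0.1,0],[0,-0.04,-0.1,0],[0,-0.08,-0.1,0],[0,-0.11,-0.1,0],[0,-0.11,-0.1,0]], "jaw": 0.094}}

```text
clock: 34.8
eef_pos: [510.0, 6.5, 239.7]
eef_rot: [3.141, 0.0, 1.571]
wrist_force: [1.1, 0.6, 0.3]
finger_gap: 94.0
finger_force: 0.0
```

```bash
python3 m.py 152; cp cur.png pics/mid2.png; python3 - <<'E'
from h import *
c=viewer.camera('side');cv2.imwrite('pics/side3.png',cv2.resize(c['frame'][130:330,180:380],None,fx=3,fy=3))
E
```

```text
Traceback (most recent call last):
  File "m.py", line 6, in <module>
    L.append(np.r_[disc(P,274,205,z-5,z+6,48),disc(P,314,292,10,24,40)])
                   ~~~~^^^^^^^^^^^^^^^^^^^^^^
  File "h.py", line 19, in disc
    k=1+np.argmax(st[1:,4]); q=Q[l==k]
        ~~~~~~~~~^^^^^^^^^^
ValueError: attempt to get argmax of an empty sequence
```

View pics/side3.png

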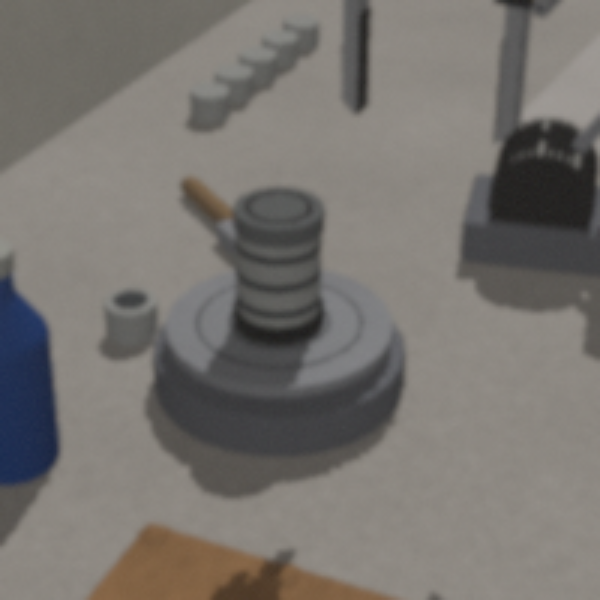

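The stack looks flat and centred from the side: pad, three caps, cover. Now the lever.

```bash
python3 -c "
from h import *
print(plan(436.9,-269,200,1.7935))"
```

```text
(array([-0.2753, -0.0756,  0.0395]), np.float64(-0.223))
```

Emit:
{"api": "move_arm", "payload": {"moves": [[-0.02,-0.03,0,0],[-0.05,-0.05,0,0],[-0.09,-0.06,0,-0.05],[-0.13,-0.0756,0,-0.1],[-0.17,-0.0756,0,-0.15],[-0.21,-0.0756,0.01,-0.2],[-0.25,-0.0756,0.02,-0.223],[-0.2753,-0.0756,0.0395,-0.223],[-0.2753,-0.0756,0.0395,-0.223],[-0.2753,-0.0756,0.0395,-0.223],[-0.2753,-0.0756,0.0395,-0.223]], "jaw": 0.07}}

```text
clock: 36.0
eef_pos: [437.2, -268.5, 200.0]
eef_rot: [3.141, 0.0, 1.795]
wrist_force: [0.1, -0.4, 0.3]
finger_gap: 70.1
finger_force: 0.0
```

```bash
python3 m.py 152; python3 -c "
from h import *
print(plan(436.9,-269,136.5,1.7935))"
```

```text
(array([-0.0005, -0.0005,  0.0636]), np.float64(0.001))Traceback (most recent call last):
  File "m.py", line 6, in <module>
    L.append(np.r_[disc(P,274,205,z-5,z+6,48),disc(P,314,292,10,24,40)])
                                              ~~~~^^^^^^^^^^^^^^^^^^^^
  File "h.py", line 19, in disc
    k=1+np.argmax(st[1:,4]); q=Q[l==k]
        ~~~~~~~~~^^^^^^^^^^
    return _wrapfunc(a, 'argmax', axis=axis, out=out, **kwds)
    return bound(*args, **kwds)
ValueError: attempt to get argmax of an empty sequence
```

```bash
python3 - <<'E'
from h import *
P=cloud(viewer.camera('top')); print(disc(P,274,200,146,159,48)); print(disc(P,274,205,50,62,48))
E
```

```text
[618.9   5.4 619.2   5.5  65.   62.2 619.5   4.9  66.2 152.2]
[612.6   6.1 618.7   5.5 167.1 167.6 618.6   5.8 169.8  56.2]
```

Emit:
{"api": "move_arm", "payload": {"moves": [[0,0,0.03,0],[0,0,0.06,0],[0,0,0.0635,0],[0,0,0.0635,0],[0,0,0.0635,0]]}}

```text
clock: 36.6
eef_pos: [437.3, -269.2, 137.7]
eef_rot: [3.14, 0.002, 1.794]
wrist_force: [0.2, 0.2, -0.0]
finger_gap: 69.7
finger_force: 0.0
```

Emit:
{"api": "move_arm", "payload": {"moves": [[0,0,0,0],[0,0,0,0],[0,0,0,0],[0,0,0,0],[0,0,0,0],[0,0,0,0],[0,0,0,0],[0,0,0,0]], "jaw": 0.01}}

```text
clock: 37.4
eef_pos: [437.5, -268.8, 136.0]
eef_rot: [3.14, 0.0, 1.794]
wrist_force: [7.5, 1.8, -3.5]
finger_gap: 23.9
finger_force: 15.0
```

Emit:
{"api": "move_arm", "payload": {"moves": [[0,0.0068,-0.0043,0],[0,0.0139,-0.0081,0],[0,0.0212,-0.0115,0],[0,0.0288,-0.0142,0],[0,0.0365,-0.0165,0],[0,0.0443,-0.0182,0],[0,0.0523,-0.0194,0],[0,0.0603,-0.02,0],[0,0.0684,-0.02,0],[0,0.0762,-0.0195,0],[0,0.0762,-0.0195,0],[0,0.0762,-0.0195,0]]}}

```text
clock: 38.6
eef_pos: [511.6, -252.1, 155.7]
eef_rot: [3.14, 0.001, 1.794]
wrist_force: [3.2, -2.9, 2.6]
finger_gap: 23.5
finger_force: 15.0
```

Emit:
{"api": "move_arm", "payload": {"moves": [[0,0,0,0],[0,0,0,0],[0,0,0,0]]}}

```text
clock: 38.9
eef_pos: [511.2, -252.2, 155.8]
eef_rot: [3.141, 0.001, 1.794]
wrist_force: [4.4, -2.1, 4.5]
finger_gap: 23.4
finger_force: 15.0
```

```bash
python3 - <<'E'
from h import *
s=manip.read_state();p=s['eef_pos'];y=.2227;print(p,s['wrist_force'])
X=np.array([np.cos(y),np.sin(y)])
print('moved from stop along box x',(p[:2]-[436.9,-269])@X,'want 76.2')
P=cloud(viewer.camera('top'));Q=P[195:320,360:460].reshape(-1,3)
Q=Q[(Q[:,2]>172)&(Q[:,2]<195)&(Q[:,1]<-290)]
print(len(Q),cv2.minAreaRect(Q[:,:2].astype(np.float32)), 'bar x in box',np.median((Q[:,:2]-[505.7,-286.5])@X),'want 11.25')
E
```

```text
[ 511.15930813 -252.21734438  155.7785977 ] [ 4.36063632 -2.13970004  4.53792351]
moved from stop along box x 76.13213043871434 want 76.2
0 ((0.0, 0.0), (0.0, 0.0), 0.0) bar x in box nan want 11.25
  return _methods._mean(a, axis=axis, dtype=dtype,
  ret = ret.dtype.type(ret / rcount)
```

Emit:
{"api": "move_arm", "payload": {"moves": [[0,0,0,0],[0,0,0,0],[0,0,0,0],[0,0,0,0],[0,0,-0.03,0],[0,0,-0.07,0],[0,0,-0.1,0],[0,-0.04,-0.1,0],[0,-0.08,-0.1,0],[0,-0.12,-0.1,0],[0,-0.15,-0.1,0],[0,-0.15,-0.1,0]], "jaw": 0.06}}

```text
clock: 40.15
eef_pos: [362.3, -285.8, 255.9]
eef_rot: [-3.142, 0.001, 1.792]
wrist_force: [-0.3, 0.6, -0.5]
finger_gap: 60.0
finger_force: 0.0
```

```bash
python3 - <<'E'
from h import *
y=.2227;X=np.array([np.cos(y),np.sin(y)])
c=viewer.camera('top');P=cloud(c);Q=P[170:320,360:470].reshape(-1,3)
Q=Q[(Q[:,2]>172)&(Q[:,2]<195)]; Q=Q[np.abs((Q[:,:2]-[505.7,-286.5])@X-11)<30]
r=cv2.minAreaRect(Q[:,:2].astype(np.float32));e=(np.array(r[0])-[505.7,-286.5])@X
print(len(Q),r,'bar x in box',e,'want 11.25','deg',np.rad2deg(np.arcsin(e/115)+.6))
f=c['frame'];cv2.imwrite('pics/levT.png',cv2.resize(f[190:300,350:460],None,fx=5,fy=5,interpolation=cv2.INTER_CUBIC))
s=viewer.camera('side')['frame'];cv2.imwrite('pics/levS.png',s)
print(disc(P,274,200,146,159,48),manip.read_state()['clock'])
E
```

```text
690 ((516.65673828125, -285.16217041015625), (24.01981544494629, 111.30799102783203), 12.928685188293457) bar x in box 10.981636102457205 want 11.25 deg 39.8571338654742
[618.8   5.4 619.5   5.5  64.7  62.4 619.6   5.4  65.9 152.1] 40.25
```

View pics/levT.png

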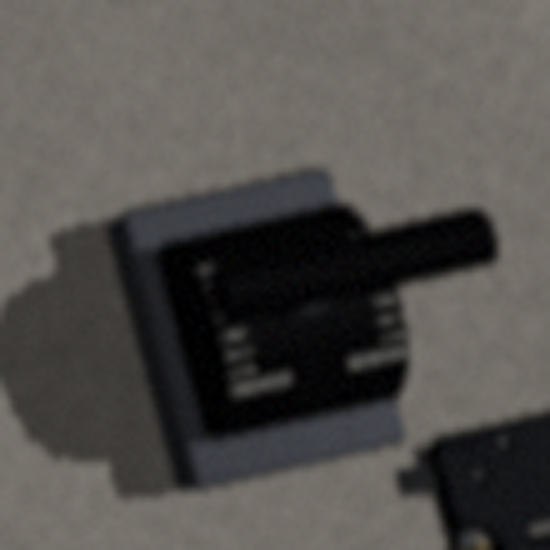

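View pics/levS.png

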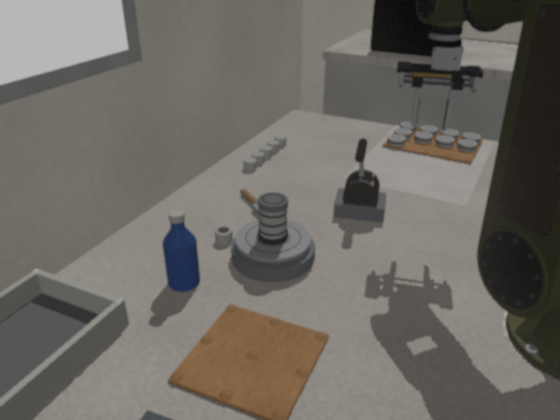

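The lever reads 39.9°. The stack stands centred at (273,217) in the side view, the tray is empty, the bystanders haven't moved, and the gripper is clear.

```bash
python3 -c "
from cell import manip
print(manip.sign_off())"
```

```text
the job is handed in; nothing more can be done
None
```

The dryer is loaded and handed in at about 40 s on the robot's clock: the pad, three caps and cover are stacked within about 1 mm of the plate centre by camera, the lever is released at about 40° (39.9° by camera), and the bottle, hub and brush are untouched.

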